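Lock off the hob, clear it, turn the pan handles in and reset the stop

ROBOT

A 6-joint arm with a two-finger parallel gripper is mounted at the origin on a cart in front of the work surface, level with it; the furniture and walls round the work are solid. World frame = base frame: x ahead of the robot, y to its left, z up, the work surface at z = 0. Lengths are in m, angles in rad, forces in N, time in s.
With the tool pointing down it reaches from about 0.35 to 0.8 m from the base axis. Payload 7.3 kg.
Tool frame: the origin (TCP) lies midway between the tips of the shut fingers; the grasp point (between the pads) lies 19 mm behind it; z points along the fingers, y is the line along which they close (so a half turn about z gives the same grasp; the last joint's range is limited). The gripper opens to 85 mm and grips with 20 to 120 N. Pads are 22 mm wide; open, the fingers measure 114 mm over their backs; the gripper's body (76 mm by 85 mm) begins 54 mm behind the grasp point. The pads swing forward as they close: fully open they stand 13 mm farther back than shut.
Start: joints at [-1.33, 0.342, 1.524, -0, 1.275, -0.146], TCP at [0.198, -0.486, 0.231] pointing down, gripper open.
Joint ranges: [-2.53, 2.53], [-0.77, 2.02], [0.04, 2.7], [-1, 4.14], [0.28, 2.66], [-3.11, 3.11]. Speed limits (rad/s): [2.57, 2.57, 3.14, 3.14, 3.14, 3.14].

INTERFACE

Orientations are given as a unit quaternion [x, y, z, w].
In Python, from workcell import r gives the robot as it stands. Calls block until the motion is done:
- r.reach(position, orientation): joint-space move of the TCP to a pose.
- r.move_straight(position, orientation=None, speed=0.15, max_force=None): straight line of the TCP; orientation=None keeps the orientation; speed is the mean speed in m/s. With max_force (N) it stops when the force on the tool has changed by that much, and returns True; else False.
- r.movej(angles): joint-space move.
- r.command_gripper(opening, force=None): finger opening in m; force is the grip in N (None keeps the last); returns when the fingers have stopped.
- r.hold(seconds).
- r.solve_ik(position, orientation): joint angles nearest the present ones, or None.
- r.read_state(): the state.
- r.get_image(name): name is "scene" or "top" or "wrist"; returns the picture (480x640x3 uint8, red, green, blue); there is no depth.
- r.camera_model(name): a dict with "K" (3x3 intrinsics, pixels), "k1" (the pictures are not rectified: a ray, as slopes to the right and down, at radius r is drawn at 1 + k1 r^2 times it, then the intrinsics apply), "R" (3x3) and "t" (3): a world point X has camera coordinates R X + t; the wrist camera has in their place "tool_from_camera" (4x4, takes a point from camera to tool coordinates, whose origin is the TCP and whose axes are the flange's). Camera axes: x right, y down, z forward; pixel columns grow to the right and rows downward; lengths in m; the calibration is good to about 2 mm. A picture is of the moment at which its call begins: read the wrist's pose just before it. camera_model takes no time and is no camera call.
A pose or a line that the arm cannot do raises r.PlanningError and nothing moves.
- r.finish_job(): hands the job in; it is judged then, once.
The state is a dict: "time_s": time; "joint_positions": joint angles; "dq": joint speeds; "tau": joint torques, N m; "eef_pos": TCP position; "eef_rot": TCP orientation; "contact_force": force on the tool from outside, world axes, zero at the start; "torque": the same for the moment, N m; "grip_width": finger opening in m; "grip_force": force on a finger pad.
Only numpy, scipy, OpenCV 4.12 (cv2) and the standard library are available. Lean on these libraries where they do the work, as an engineer would, in place of code of your own. Each camera call takes 0.05 s, during which the arm holds its last target. There are 200 camera calls.

TASK

Make the tabletop hob safe: push its red mushroom stop button down until it latches, and handle the pans and the things on the hob only while it is latched. Take everything that is not a pan off the hob and set it down on the worktop, and, without lifting or tipping the pans, swing both pan handles inward over the glass so that neither sticks out over an edge of the hob or over the control strip and each is clear of the other pan and its handle, both pans still centred on their cooking zones. Only when all that is done twist the stop button clockwise so that it springs back up; leave everything else as it stands.

Things in the scene. Friction and masses are not known exactly. Their poses are not given: they have to be found in the camera images.
- hob: Tabletop hob, fixed, 250 mm deep (x), 530 wide (y), flat top 50 mm above the worktop. Origin: centre of its footprint at worktop height; x to the back, y to the left end; turned a few degrees at most. Black glass: y -174 to +262 mm. Aluminium control strip with the stop button and two low dials (10 mm high, x -95 and -53): y -265 to -174 mm. Free worktop at its right, sink behind
- zone_left (a point): Centre of the left cooking zone, a grey printed ring of 156 mm diameter, on the glass surface (hob frame: x 0, y +185, z 50 mm)
- zone_right (a point): Centre of the right cooking zone, same ring, on the glass surface (hob frame: x 0, y -95, z 50 mm)
- stop (a joint): Travel of the stop button: 0 up, 0.009 m fully down; grows as it is pressed down. It has a spring (about 2 N at the top, 5 N at the bottom) and a pawl: pressed past 0.0085 it latches and then rests at 0.008 by itself until it is twisted
- stop_twist (a joint): Turn of the button's mushroom head: 0 at rest, grows clockwise seen from above, to 1.25 rad at most. Twisted past about 0.65 rad while latched, the pawl lets go and the spring lifts the button once the fingers let it; the head turns back to 0 by a light spring (up to 0.04 N m) when released
- stop_top (a point): Top centre of the button's red mushroom head, which is 40 mm across and 18 mm high; it is on the twist axis, 38 mm above the hob's top when up and 30 mm when latched. Under the head a grey collar of 50 mm diameter stands 9 mm above the strip
- saucepan: Steel saucepan, the deep one: 132 mm across, 70 mm high, wall 3 mm, about 0.45 kg, loose. Origin: centre of its underside. Its straight handle points along the pan's own -x (at yaw 0 towards the robot)
- saucepan_grip (a point): On the centreline of the saucepan's handle, 131 mm from the pan's axis and 56 mm above its underside; the handle is a level steel bar 20 mm wide and 15 mm thick and ends 53 mm further out, 184 mm from the axis
- skillet: Plain metal frying pan, the shallow one: 152 mm across, 42 mm high, wall 3 mm, about 0.45 kg, loose. Origin: centre of its underside. Its straight handle points along the pan's own -x
- skillet_grip (a point): On the centreline of the frying pan's handle, 141 mm from the pan's axis and 50 mm above its underside; the handle is a level steel bar 20 mm wide and 15 mm thick and ends 57 mm further out, 198 mm from the axis
- tin_paste: Green and white food tin, a cylinder 57 mm across and 72 mm high, standing on the hob between the pans; origin: centre of its underside, z up. Not always there
- glass_ramekin: Small clear glass dish, 57 mm across at the rim, 46 mm at the foot, 27 mm high; origin: centre of its underside. Not always there
- peg: Wooden clothes peg lying flat, 15 mm wide (its x), 72 mm long (its y), 12 mm high; origin: centre of its underside. Not always there
- salt_shaker: Salt shaker, 44 mm across and 90 mm high, standing on the worktop near the front edge, before the left end of the dish rack: a bystander
- tumbler: Clear tumbler, 69 mm across and 92 mm high, standing on the worktop near the front edge, before the dish rack, right of the salt shaker: a bystander

How it is judged:
On the way, in this order (a step that is already met when the one before it is completed fails the run):
1. the stop button is pressed down and stays latched without being held (value of joint stop above 0.0065 m and contact force between the fingers and hob below 0.3 N), for 0.3 s.
2. with the stop latched, the hob is cleared and both handles are turned in, clear of each other and of the other pan (value of joint stop above 0.0065 m and (horizontal distance between saucepan and zone_left below 0.03 m or horizontal distance between saucepan and zone_right below 0.03 m) and angle between each of saucepan, skillet's own z axis and vertical below 0.1 rad and x of saucepan_grip in the frame of hob between -0.088 and 0.088 m and y of saucepan_grip in the frame of hob between -0.04 and 0.14 m and horizontal distance between saucepan_grip and skillet above 0.143 m and linear speed of each of saucepan, skillet, tin_paste, glass_ramekin, peg below 0.02 m/s and (horizontal distance between skillet and zone_left below 0.03 m or horizontal distance between skillet and zone_right below 0.03 m) and x of skillet_grip in the frame of hob between -0.088 and 0.088 m and y of skillet_grip in the frame of hob between -0.04 and 0.14 m and horizontal distance between skillet_grip and saucepan above 0.131 m and horizontal distance between saucepan_grip and skillet_grip above 0.04 m and contact force between saucepan and skillet below 0.1 N and height (world z) of tin_paste between -0.015 and 0.04 m and height (world z) of glass_ramekin between -0.015 and 0.04 m and height (world z) of peg between -0.015 and 0.04 m), for 0.2 s.
At the end, for the whole second after the job is handed in: Stop button up (2 mm); tin, glass dish and peg, those present, at rest on the worktop; each pan flat, within 30 mm of a zone's centre, its handle pointing inward with the end inside the hob's outline, about 15 mm clear of the other pan, touching nothing; the handles' grip points 40 mm apart (value of joint stop below 0.002 m and (horizontal distance between saucepan and zone_left below 0.03 m or horizontal distance between saucepan and zone_right below 0.03 m) and angle between each of saucepan, skillet's own z axis and vertical below 0.1 rad and x of saucepan_grip in the frame of hob between -0.088 and 0.088 m and y of saucepan_grip in the frame of hob between -0.04 and 0.14 m and horizontal distance between saucepan_grip and skillet above 0.143 m and linear speed of each of saucepan, skillet, tin_paste, glass_ramekin, peg below 0.02 m/s and (horizontal distance between skillet and zone_left below 0.03 m or horizontal distance between skillet and zone_right below 0.03 m) and x of skillet_grip in the frame of hob between -0.088 and 0.088 m and y of skillet_grip in the frame of hob between -0.04 and 0.14 m and horizontal distance between skillet_grip and saucepan above 0.131 m and horizontal distance between saucepan_grip and skillet_grip above 0.04 m and contact force between saucepan and skillet below 0.1 N and height (world z) of tin_paste between -0.015 and 0.04 m and height (world z) of glass_ramekin between -0.015 and 0.04 m and height (world z) of peg between -0.015 and 0.04 m).
It fails at once if the fingers handle a pan or a thing on the hob while the stop button is not latched down (value of joint stop below 0.005 m and (contact force between the fingers and saucepan above 0.5 N or contact force between the fingers and skillet above 0.5 N or contact force between the fingers and tin_paste above 0.5 N or contact force between the fingers and glass_ramekin above 0.5 N or contact force between the fingers and peg above 0.5 N)).
It fails at once if a pan is tipped or lifted off the glass (angle between any of saucepan, skillet's own z axis and vertical above 0.25 rad or height (world z) of any of saucepan, skillet above 0.075 m).
It fails at once if the salt shaker or the tumbler is shoved aside (distance of any of salt_shaker, tumbler from where it was at the start of the episode above 0.05 m).
Of tin_paste, glass_ramekin, peg only 2 to 3 are there at a start; the rules pass over those that are not, and their reading is None.
At some moment in a run one of saucepan, skillet, tin_paste, glass_ramekin, peg may be knocked a few centimetres aside while the robot is not near it.
Once in a run the grip may slacken for a moment while it holds something.
It also fails if it takes over 210 s, if anything falls off the work surface, if the arm or the gripper's body presses on something with over 40 N, if the wrist force passes 120 N, or if a joint passes its speed limit or range.

## Working session

There is one attempt and no reset: what is moved stays moved. The work goes in short steps, each a Python script; the robot and the scene stay as the last script left them, time stands still between calls to the robot, and variables do not carry over. Pictures are saved under pics/ and viewed, at most 14 in all, crops included, and the job is handed in when it is done.

```bash
ls; mkdir -p pics
python3 - <<'E'
from workcell import r
import cv2,numpy as np
np.set_printoptions(precision=4,suppress=True)
for n in("scene","top"):
    cv2.imwrite(f"pics/{n}0.png",r.get_image(n)[:,:,::-1])
    print(n,r.camera_model(n))
print(r.camera_model("wrist"))
print(r.read_state())
E
```

```text
pics
workcell.py
scene {'K': array([[608.8078,   0.    , 314.428 ],
       [  0.    , 608.8078, 240.4651],
       [  0.    ,   0.    ,   1.    ]]), 'k1': -0.1177451117082874, 'R': array([[-0.8619, -0.507 ,  0.0011],
       [-0.3214,  0.5447, -0.7746],
       [ 0.3921, -0.668 , -0.6324]]), 't': array([0.466 , 0.2223, 1.2774])}
top {'K': array([[448.6627,   0.    , 322.6946],
       [  0.    , 448.6627, 239.6173],
       [  0.    ,   0.    ,   1.    ]]), 'k1': -0.11269752835888275, 'R': array([[-0.025 , -0.9995,  0.0212],
       [-0.9969,  0.0233, -0.0752],
       [ 0.0746, -0.023 , -0.9969]]), 't': array([0.046 , 0.5362, 1.0548])}
{'K': array([[389.5897,   0.    , 324.9915],
       [  0.    , 389.5897, 241.9277],
       [  0.    ,   0.    ,   1.    ]]), 'k1': -0.032335263749663785, 'tool_from_camera': array([[ 0.    , -0.9628, -0.2703,  0.0682],
       [ 1.    ,  0.0001, -0.0002, -0.0005],
       [ 0.0003, -0.2703,  0.9628, -0.1416],
       [ 0.    ,  0.    ,  0.    ,  1.    ]])}
{'time_s': 0.1, 'joint_positions': array([-1.33  ,  0.3427,  1.5249, -0.    ,  1.2754, -0.146 ]), 'dq': array([ 0.0011, -0.0004, -0.0027, -0.0009,  0.001 ,  0.0008]), 'tau': array([  0.0011, -43.4448, -24.6491,  -0.0002,   0.0047,  -0.    ]), 'eef_pos': array([ 0.198 , -0.4859,  0.2307]), 'eef_rot': array([ 0.9814,  0.1922, -0.    , -0.0007]), 'contact_force': array([-0.0144,  0.1302, -1.2495]), 'torque': array([-0.0404,  0.0439,  0.0404]), 'grip_force': 0.0, 'grip_width': 0.0852398957302971}
```

View pics/top0.png

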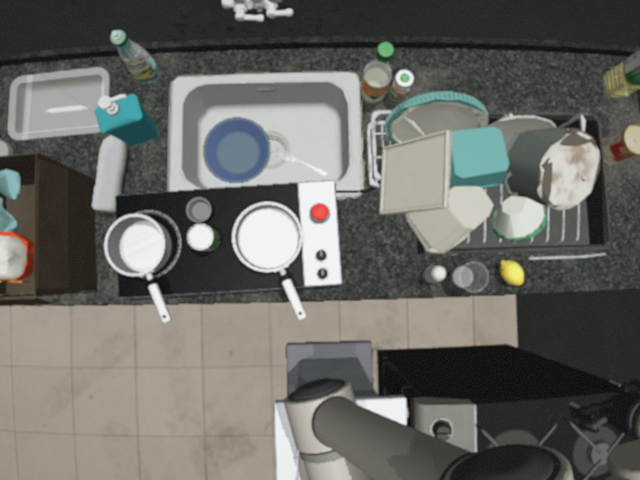

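View pics/scene0.png

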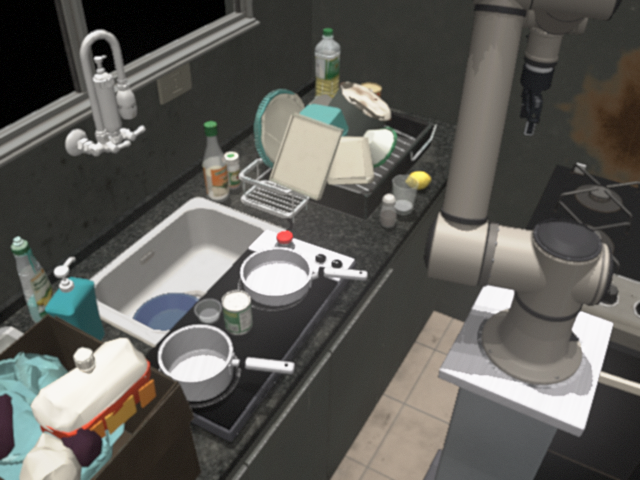

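The top view shows the saucepan at about (140,243) with its handle towards the robot, the skillet at (268,237), the tin at (203,237), the ramekin at (199,209) and the red button at (319,212). No peg is visible. The scene view agrees, and the worktop right of the hob, up to the rack, is free.

```bash
cat > h.py <<'E'
from workcell import r
import cv2,numpy as np
from scipy.spatial.transform import Rotation as Rot
np.set_printoptions(precision=4,suppress=True)
def cam(name):
    """camera centre, world-from-camera rotation, K, k1 (call just before the picture)"""
    m=r.camera_model(name)
    if name!="wrist": return -m["R"].T@m["t"],m["R"].T,m["K"],m["k1"]
    s=r.read_state(); Rt=Rot.from_quat(s["eef_rot"]).as_matrix(); T=m["tool_from_camera"]
    return s["eef_pos"]+Rt@T[:3,3],Rt@T[:3,:3],m["K"],m["k1"]
def ray(c,px):
    px=np.atleast_2d(np.asarray(px,float))
    d=np.array([c[3],0,0,0.])
    n=cv2.undistortPoints(px[:,None],c[2],d)[:,0]
    return np.c_[n,np.ones(len(n))]@c[1].T
def plane(c,px,z):
    v=ray(c,px); return c[0]+v*((z-c[0][2])/v[:,2:])
def tri(obs):
    A=np.zeros((3,3));b=np.zeros(3)
    for c,px in obs:
        v=ray(c,px)[0];v/=np.linalg.norm(v);P=np.eye(3)-np.outer(v,v);A+=P;b+=P@c[0]
    return np.linalg.solve(A,b)
def proj(c,X):
    p=(np.atleast_2d(X)-c[0])@c[1]; n=p[:,:2]/p[:,2:]
    n=n*(1+c[3]*(n**2).sum(1,keepdims=True))
    return n@c[2][:2,:2].T+c[2][:2,2]
def blob(mask):
    n,l,s,ce=cv2.connectedComponentsWithStats(mask.astype(np.uint8))
    i=1+np.argmax(s[1:,4]); return ce[i],s[i],l==i
def shot(name,fn=None):
    c=cam(name); im=r.get_image(name)
    if fn: cv2.imwrite(f"pics/{fn}.png",im[:,:,::-1])
    return c,im
def quat(yaw): # tool down; tool y (closing line) at angle yaw+90deg-ish in world
    return (Rot.from_euler('z',yaw)*Rot.from_euler('x',np.pi)).as_quat()
E
python3 - <<'E'
from h import *
ct,it=shot("top"); cs,is_=shot("scene")
def red(im):
    h=im.astype(int); m=(h[...,0]>140)&(h[...,1]<70)&(h[...,2]<70); m[:,:60]=0
    return m
bt,_,_=blob(red(it)); 
m=red(is_); m[330:]=0;m[:,:240]=0
bs,sb,_=blob(m)
print("button",bt,bs,sb,tri([(ct,bt),(cs,bs)]), plane(ct,bt,.085))
for z in(.05,):
  print(plane(ct,[(118,195),(119,297),(340,285),(334,181),(300,184)],z))
print("tin",plane(ct,(203,237),.12),"ram",plane(ct,(199,209),.07),"sauce",plane(ct,(138,243),.12),plane(ct,(167,320),.106),"skil",plane(ct,(268,237),.092),plane(ct,(300,317),.1))
print("free",plane(ct,[(345,200),(410,200),(345,285),(425,285),(435,272)],0))
cv2.imwrite("pics/top_crop.png",cv2.resize(it[170:330,95:355,::-1],None,fx=3,fy=3,interpolation=cv2.INTER_CUBIC))
E
```

```text
button [318.1667 217.75  ] [288.6667 240.6667] [288 240   2   2   3] [0.5841 0.0438 0.0746] [[0.582  0.0435 0.085 ]]
[[ 0.653   0.5189  0.05  ]
 [ 0.4113  0.5145  0.05  ]
 [ 0.4287 -0.0037  0.05  ]
 [ 0.6728  0.0036  0.05  ]
 [ 0.6673  0.0838  0.05  ]]
tin [[0.5415 0.2957 0.12  ]] ram [[0.6107 0.3171 0.07  ]] sauce [[0.5317 0.4407 0.12  ]] [[0.3618 0.3812 0.106 ]] skil [[0.5405 0.1566 0.092 ]] [[0.3623 0.0889 0.1   ]]
free [[ 0.6351 -0.0248  0.    ]
 [ 0.632  -0.1863  0.    ]
 [ 0.427  -0.0188  0.    ]
 [ 0.4213 -0.2152  0.    ]
 [ 0.4524 -0.2415  0.    ]]
```

View pics/top_crop.png

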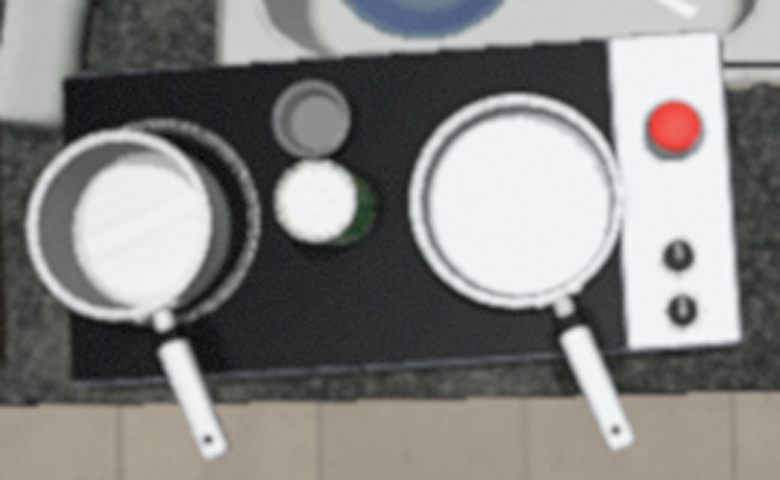

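The crop confirms it: button centre about (319,212) in full pixels, tin beside ramekin, and no peg. Next I take two wrist views to measure precisely.

Run:
```python
from h import *
import pickle
S=[]
for i,(x,y) in enumerate([(.55,.15),(.55,.31)]):
    r.reach([x,y,.33],quat(0.0)); r.hold(.2)
    S.append(shot("wrist",f"w{i}"))
S.append(shot("top"));S.append(shot("scene"))
pickle.dump(S,open("S.pkl","wb"))
B=[]
for c,im in S:
    h=cv2.cvtColor(im,cv2.COLOR_RGB2HSV); m=((h[...,0]<8)|(h[...,0]>172))&(h[...,1]>170)&(h[...,2]>90)
    m=m.copy()
    p0=proj(c,[.582,.0435,.085])[0]; yy,xx=np.mgrid[:480,:640]
    m&=np.hypot(xx-p0[0],yy-p0[1])<45
    ce,s,_=blob(m); B.append(ce); print(p0,ce,s)
print("btn w0w1",tri([(S[0][0],B[0]),(S[1][0],B[1])]),"all",tri([(S[i][0],B[i]) for i in range(4)]))
print(r.read_state()["joint_positions"],r.read_state()["time_s"])
```

```text
[433.1716 171.0079] [435.3707 154.2512] [ 415  134   41   41 1214]
[591.2117 171.9156] [593.7208 155.4036] [ 573  137   42   38 1214]
[318.1633 217.7597] [319.     211.4962] [312 205  16  15 133]
[289.7757 237.4953] [291. 236.] [291 236   1   1   1]
btn w0w1 [0.598  0.0416 0.0818] all [0.5948 0.0378 0.0779]
[ 0.3904  0.5045  1.0028 -0.      1.6341  1.9627] 4.075
```

View pics/w0.png

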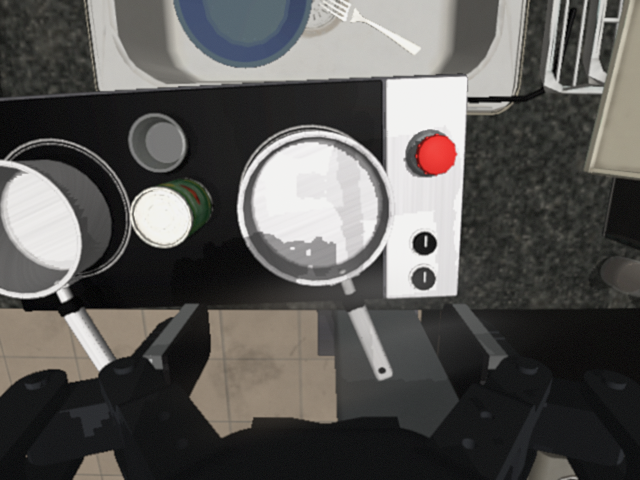

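View pics/w1.png

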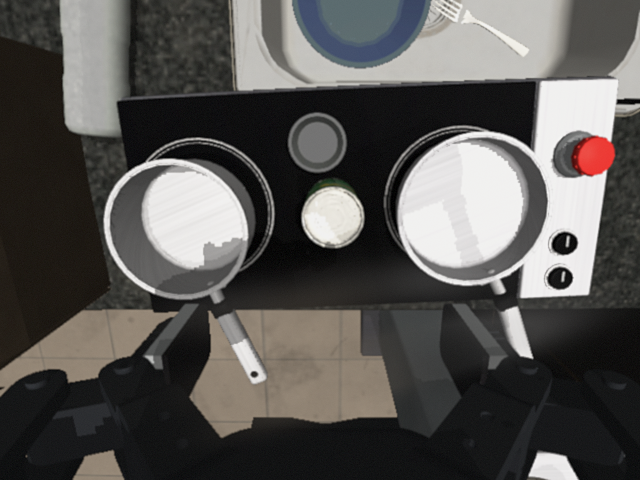

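The wrist views give, in w0: the skillet rim centred at (314,206), tin top (164,216), ramekin rim (158,142), button (435,154) and skillet handle hole (381,370). In w1: the saucepan rim centred at (177,228), its handle hole (258,375), the skillet (472,209), tin (333,217), ramekin (317,142) and hob's left corners (119,100) and (154,311). Still no peg.

Run:
```python
from h import *
import pickle
S=pickle.load(open("S.pkl","rb")); a,b,t=S[0][0],S[1][0],S[2][0]
for n,p,q in [("skillet",(314.5,206),(472.5,209)),("tin",(164,215),(333,217)),("ram",(158,142),(317.5,142)),("btn",(435.4,154.3),(593.7,155.4))]:
    print(n,tri([(a,p),(b,q)]))
print("sauce",tri([(b,(177,228)),(t,(134.5,245))]),plane(b,(177,228),.12))
print("sk hole",tri([(a,(381,370)),(t,(300.3,313.3))]),plane(a,(381,370),.108)," sc hole",tri([(b,(258,375)),(t,(164,316.3))]),plane(b,(258,375),.113))
print("corners BR,FR,BL,FL,", plane(a,[(467,76),(459,298)],.05),plane(b,[(119,100),(154,311)],.05), "strip BR two-view",tri([(a,(467,76)),(b,(616,79))]))
print("strip/glass corner",plane(a,[(384,80),(387,299)],.05))
```

```text
skillet [0.546  0.1605 0.0865]
tin [0.5432 0.3016 0.1136]
ram [0.6099 0.3165 0.0736]
btn [0.598  0.0415 0.0817]
sauce [0.5289 0.4554 0.1012] [[0.5335 0.4473 0.12  ]]
sk hole [0.3704 0.0886 0.1033] [[0.3733 0.09   0.108 ]]  sc hole [0.3713 0.3825 0.1151] [[0.3708 0.3808 0.113 ]]
corners BR,FR,BL,FL, [[ 0.6743  0.006   0.05  ]
 [ 0.4311 -0.0076  0.05  ]] [[0.6529 0.5219 0.05  ]
 [0.4149 0.5135 0.05  ]] strip BR two-view [0.6752 0.0029 0.041 ]
strip/glass corner [[0.67   0.0901 0.05  ]
 [0.4301 0.0773 0.05  ]]
```

Run:
```python
from h import *
r.command_gripper(0.0,40)
r.reach([.597,.042,.14],quat(0.0))
r.move_straight([.597,.042,.097],speed=.08)
print(r.move_straight([.597,.042,.070],speed=.02,max_force=22)); s=r.read_state(); print(s["eef_pos"],s["contact_force"])
r.move_straight([.597,.042,.15],speed=.08); r.hold(.4)
r.command_gripper(.085)
S=[]
for x,y in[(.55,.15),(.55,.22)]:
    r.reach([x,y,.33],quat(0)); r.hold(.2); c,im=shot("wrist"); h=cv2.cvtColor(im,cv2.COLOR_RGB2HSV); m=((h[...,0]<8)|(h[...,0]>172))&(h[...,1]>170)&(h[...,2]>90)
    m[:,:380]=0;m[230:]=0; ce,st,_=blob(m); S.append((c,ce)); print(ce,st)
print(tri(S),r.read_state()["time_s"])
```

```text
True
[0.5973 0.042  0.0788] [-2.7317  0.3127  7.4418]
[433.4015 153.0194] [ 414  133   40   41 1188]
[501.5167 154.1568] [ 482  135   40   39 1167]
[0.5978 0.0407 0.0711] 11.7167
```

Button latched: its height dropped about 10 mm. Next is the tin.

Run:
```python
from h import *
def pick(x,y,z,yaw,px,py,dz,f,pyaw=np.pi/2):
    r.command_gripper(.085)
    r.reach([x,y,.22],quat(yaw)); r.move_straight([x,y,z],speed=.12)
    r.command_gripper(0,f); s=r.read_state(); print("grip",s["grip_width"],s["grip_force"])
    r.move_straight([x,y,.22],speed=.12); s=r.read_state(); print("lift",s["grip_width"],s["grip_force"])
    r.reach([px,py,.22],quat(pyaw)); print("at",r.read_state()["grip_width"])
    r.move_straight([px,py,z-.05+.02],speed=.15)
    print(r.move_straight([px,py,z-.05-.006],speed=.03,max_force=4),r.read_state()["eef_pos"])
    r.command_gripper(.085); r.move_straight([px,py,.22],speed=.15)
pick(.543,.300,.080,0,.55,-.085,0,40)
r.reach([.52,.12,.36],quat(0)); r.hold(.2); shot("wrist","w2"); print(r.read_state()["time_s"])
```

```text
grip 0.05654560809617832 42.84129202365875
lift 0.05622936668355781 42.785287499427795
at 0.05647577835257143
True [ 0.5499 -0.085   0.0305]
23.1667
```

View pics/w2.png

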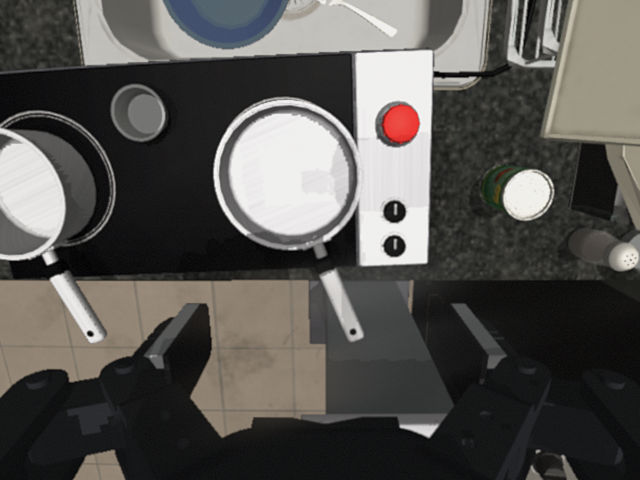

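The tin stands at (528,194), upright on the worktop; the ramekin is at (139,112). Now the ramekin.

Run:
```python
from h import *
c=cam("wrist"); p=plane(c,[(138.5,110)],.077)[0]; print("ram",p, "salt base approx",plane(c,[(590,240)],.0))
x,y=p[0],p[1]
if np.hypot(x-.61,y-.3165)>.012: x,y=(.61+x)/2,(.3165+y)/2
z=.053
r.reach([x,y,.20],quat(0)); r.move_straight([x,y,.08],speed=.12); print(r.move_straight([x,y,z],speed=.04,max_force=8),r.read_state()["eef_pos"])
r.command_gripper(0,30); s=r.read_state(); print("grip",s["grip_width"],s["grip_force"])
r.move_straight([x,y,.20],speed=.12); s=r.read_state(); print("lift",s["grip_width"],s["grip_force"])
px,py=.455,-.08
r.reach([px,py,.20],quat(np.pi/2)); print("at",r.read_state()["grip_width"])
r.move_straight([px,py,z-.05+.02],speed=.15)
print(r.move_straight([px,py,z-.05-.004],speed=.03,max_force=4),r.read_state()["eef_pos"])
r.command_gripper(.072); r.move_straight([px,py,.22],speed=.15); r.command_gripper(.085)
r.reach([.52,.22,.36],quat(0)); r.hold(.2); shot("wrist","w3"); shot("top","top3"); print(r.read_state()["time_s"])
```

```text
ram [0.6119 0.3149 0.077 ] salt base approx [[ 0.4498 -0.2389  0.    ]]
False [0.6121 0.315  0.0531]
grip 0.054209483020800225 31.380981041584164
lift 0.05441364184594457 31.792016469407827
at 0.054395143120832934
True [ 0.455  -0.0799  0.0242]
35.725
```

View pics/w3.png

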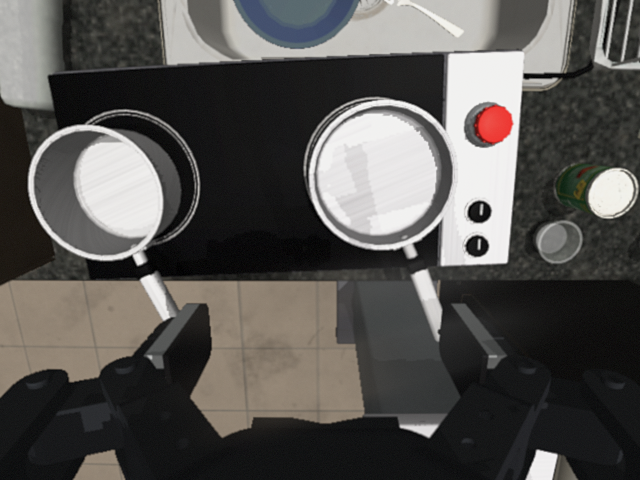

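The hob is clear, with the ramekin at (557,241) and the tin at (610,192), both upright on the worktop. The skillet rim is at (381,175) and the saucepan rim at (96,193). Now I swing the skillet handle.

```bash
cat >> h.py <<'E'
def swing(c0,t0,c1,t1,Rg,z,off,f=35):
    """grip the handle at angle t0 (deg) of a pan at c0, turn it to t1 while bringing the pan to c1"""
    c0,c1=np.array(c0),np.array(c1)
    def pose(s,zz):
        t=np.radians(t0+s*(t1-t0)); c=c0+s*(c1-c0)
        return [*(c+Rg*np.array([np.cos(t),np.sin(t)])),zz],quat(t+np.radians(off))
    r.command_gripper(.06)
    r.reach(*pose(0,.20)); r.move_straight(*pose(0,z),speed=.10,max_force=15)
    r.command_gripper(0,f); s=r.read_state(); print("grip",s["grip_width"],s["eef_pos"],s["contact_force"])
    n=max(1,int(np.ceil(abs(t1-t0)/8)))
    for k in range(1,n+1): r.move_straight(*pose(k/n,z),speed=.06)
    s=r.read_state(); print("end",s["grip_width"],s["grip_force"],s["contact_force"])
    r.command_gripper(.06); r.move_straight(pose(1,.20)[0],speed=.12); r.command_gripper(.085)
E
python3 - <<'E'
from h import *
c=cam("wrist"); sk=plane(c,[(381.5,175)],.092)[0]; sc=plane(c,[(96,193.5)],.12)[0]; print(sk,sc)
swing((.546,.1605),202.3,(.547,.1625),117,.141,.080,0)
r.reach([.52,.30,.36],quat(0)); r.hold(.2); shot("wrist","w4"); print(r.read_state()["time_s"])
E
```

```text
[0.5456 0.1612 0.092 ] [0.531 0.448 0.12 ]
grip 0.019190977629688143 [0.4157 0.107  0.0803] [-1.2398 -1.1659  4.0431]
end 0.019287166583348603 37.60072410106659 [-4.1445 -2.1179  6.9085]
50.1917
```

View pics/w4.png

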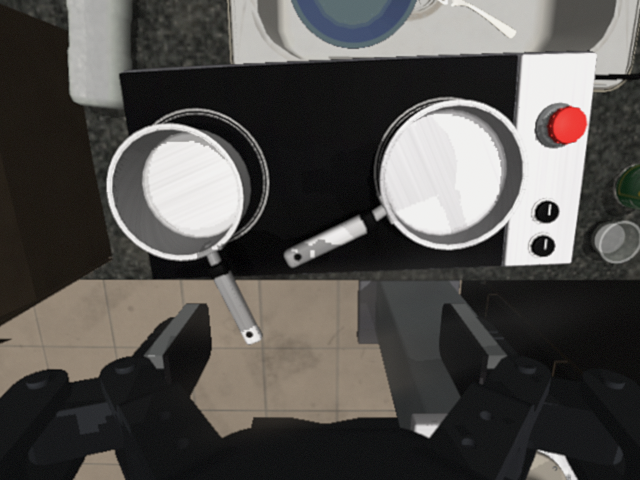

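The skillet is turned, with its hole at (296,257), but the saucepan handle would have to sweep through it. So the skillet handle goes on to the rear side first, and the saucepan's stays in front.

Run:
```python
from h import *
c=cam("wrist"); sk=plane(c,[(451,174)],.092)[0][:2]; sc=plane(c,[(175.5,193)],.12)[0][:2]
hk=plane(c,[(296,257)],.108)[0][:2]; hc=plane(c,[(249,334)],.113)[0][:2]
ang=lambda v:np.degrees(np.arctan2(v[1],v[0]))%360
print(sk,sc,hk,hc,ang(hk-sk),ang(hc-sc))
swing(sk,ang(hk-sk),(.547,.1625),67,.141,.080,0)
swing(sc,ang(hc-sc),(.5363,.4445),246,.131,.086,180)
r.reach([.52,.27,.36],quat(0)); r.hold(.2); shot("wrist","w5"); print(r.read_state()["time_s"])
```

```text
[0.5467 0.1688] [0.531  0.4481] [0.4608 0.3312] [0.3723 0.385 ] 117.88053263130651 201.69122250377256
grip 0.01953525418872811 [0.4805 0.2933 0.0803] [-2.0424 -1.3395  4.1093]
end 0.01934366243618079 35.37905037403107 [-2.3234  2.3205  5.8483]
grip 0.01938167929875645 [0.4093 0.4    0.0864] [-1.4227 -0.1548  2.3546]
end 0.019403463290238267 36.83463156223297 [-3.1131  0.7966  4.8827]
68.2333
```

View pics/w5.png

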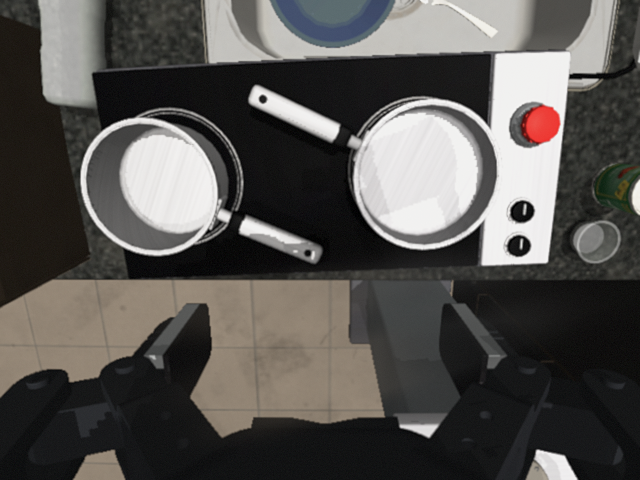

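The handles point inward, with no overlap: skillet hole (262,98), saucepan hole (308,252). Numeric check, then the twist.

```bash
cat > chk.py <<'E'
from h import *
def check(sk,hk,sc,hc,c):
    C=np.array([.5433,.2585]); a=.038; Rh=np.array([[np.cos(a),np.sin(a)],[-np.sin(a),np.cos(a)]])
    P=[Rh@(plane(c,[p],z)[0][:2]-C) for p,z in((sk,.092),(hk,.108),(sc,.12),(hc,.113))]
    gk=P[0]+.141*(P[1]-P[0])/np.linalg.norm(P[1]-P[0]); gc=P[2]+.131*(P[3]-P[2])/np.linalg.norm(P[3]-P[2])
    d=np.linalg.norm
    print("hob frame sk,hk,sc,hc",*P,"\ngrips",gk,gc,"zone err",d(P[0]-[0,-.095]),d(P[2]-[0,.185]),"gc-sk",d(gc-P[0]),"gk-sc",d(gk-P[2]),"gg",d(gk-gc))
E
python3 - <<'E'
from chk import *
check((424,173.5),(262,98),(152,186),(308,252),cam("wrist"))
r.command_gripper(.056)
b=[.598,.0415]
q=quat(np.radians(120))
r.reach([*b,.15],q); r.move_straight([*b,.085],speed=.1)
print(r.move_straight([*b,.058],speed=.03,max_force=10)); print(r.read_state()["eef_pos"])
r.command_gripper(0,30); s=r.read_state(); print("grip",s["grip_width"],s["grip_force"],s["contact_force"])
E
```

```text
hob frame sk,hk,sc,hc [ 0.     -0.0911] [0.079  0.0693] [0.0011 0.1822] [-0.0745  0.0326] 
grips [0.0623 0.0354] [-0.058   0.0653] zone err 0.003919390514097878 0.003005798208949107 gc-sk 0.1667566766521217 gk-sc 0.1590402937391045 gg 0.12395972236249048
False
[0.5982 0.0415 0.0582]
grip 0.03792529289868187 29.625462895000965 [-3.6886 -1.9415  3.728 ]
```

Run:
```python
from chk import *
# tally fresh state of the pans with top camera first is done after; twist now (tool x turns clockwise = q6 grows)
q=np.array(r.read_state()["joint_positions"]); y0=Rot.from_quat(r.read_state()["eef_rot"]).as_matrix()[:2,0]
for k in range(4):
    q[5]+=.25; r.movej(q)
s=r.read_state(); y1=Rot.from_quat(s["eef_rot"]).as_matrix()[:2,0]
print("yaw",np.arctan2(y0[1],y0[0]),np.arctan2(y1[1],y1[0]),s["torque"],s["contact_force"],s["grip_width"])
r.command_gripper(.056); r.hold(.2)
p=s["eef_pos"].copy(); r.move_straight([p[0],p[1],.16],speed=.08)
r.command_gripper(.085)
S=[]
for y in(.15,.27):
    r.reach([.55 if y<.2 else .52,y,.33 if y<.2 else .36],quat(0)); r.hold(.2); c,im=shot("wrist","w6" if y>.2 else None); h=cv2.cvtColor(im,cv2.COLOR_RGB2HSV); m=((h[...,0]<8)|(h[...,0]>172))&(h[...,1]>170)&(h[...,2]>90)
    m[:,:380]=0;m[230:]=0; ce,st,_=blob(m); S.append((c,ce)); print(ce,st)
print(tri(S),r.read_state()["time_s"])
```

```text
yaw 2.0944383465881846 1.1016809891581898 [-0.3777 -0.7355  0.0293] [ 3.962  -2.5526  3.4467] 0.03777093955639716
[435.7967 153.9243] [ 416  134   41   40 1215]
[542.8654 124.1572] [ 524  106   40   37 1107]
[0.5979 0.0412 0.0807] 78.9167
```

View pics/w6.png

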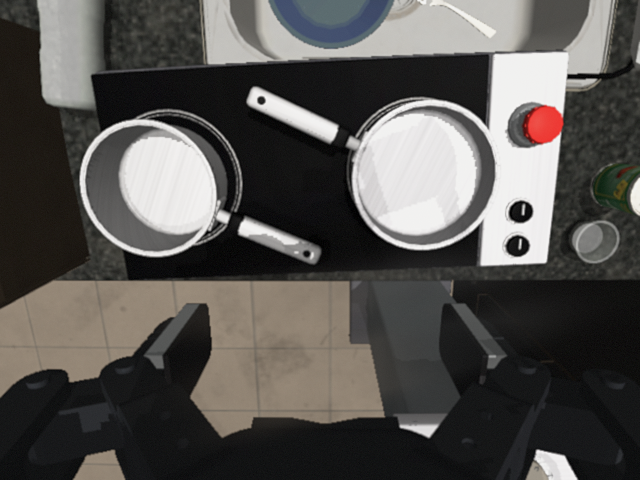

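The button is back up: its head is at (435.8,153.9) from the start viewpoint, where it was before pressing. Pans, tin and ramekin are unchanged in this picture.

```bash
python3 -c "
from workcell import r
print(r.finish_job())"
```

```text
the job is handed in; nothing more can be done
None
```

I handed the job in (the hand-in returned no verdict): the stop was latched first, the tin and ramekin are on the worktop (no peg was visible), both handles point inward and clear with the pans within about 4 mm of their zone centres, and the stop is back up after the twist.

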